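# Seat the carrier plate on the dock's round and diamond pins

### The job

Pull the metal carrier plate by its end lug all the way out from under the roof of its grey parking bay, leave it lying flat on the worktop and let go. Then take it by its bar handle and lower it gently, without dropping it, onto the dock's two locating pins - larger hole on the round pin, smaller hole on the diamond pin, lug inside the guard - easing it about until it lies fully down and flush on the dock, and let go. Leave everything else where it is.

Things in the scene. Friction and masses are not known exactly. Their poses are not given: they have to be found in the camera images.
- carrier: Bare metal plate 124 (x) x 100 (y) x 12 (z) mm, 0.4 kg, with a pull lug at its -x end, a bar handle over its middle and a rib 6 mm high along x at y = +/-44 mm. Origin: centre of its underside, z up. Two through holes on its x axis: 18 mm at x = -45 mm, 14 mm at x = +45 mm. At the start it lies on the worktop in the bay, x nearly along the bay's x, handle under the roof, lug outside.
- carrier_handle (a point): Centre of the carrier's bar handle, above the plate's centre and 40 mm above its underside. The bar runs along the plate's y: 76 mm long, 14 mm wide (fingers close along the plate's x), from 34 to 46 mm above the underside, on two 12 mm posts at y = +/-29 mm.
- carrier_lug (a point): Middle of the carrier's pull lug, 79 mm from the plate's centre towards -x, 12 mm above the underside. The lug is a block 40 mm wide (y; fingers close along y) and 22 mm high from the underside up, from the plate's edge at x = -62 mm to x = -94 mm. On the dock the guard leaves no room for fingers round it.
- carrier_round_hole (a point): Centre of the larger (18 mm) hole at the plate's underside; it belongs on the round pin.
- carrier_small_hole (a point): Centre of the smaller (14 mm) hole at the plate's underside; it belongs on the diamond pin.
- bay: Fixed grey parking bay on the worktop, 110 mm deep (x), 132 mm wide (y; 166 mm with its feet). Flat roof, underside 56 and top 62 mm up, on two side walls (116 mm between) and a closed back. Origin: centre of its footprint, at worktop height. Its open mouth faces its own -x, at x = -55 mm; the plate slides out that way on the worktop.
- dock: Fixed dark steel dock, base x -114 to +72 mm, 124 mm wide (y), 14 mm high. Origin: on its underside midway between its pins, z up. At the -x end of its top a U-shaped guard, 30 mm high, 54 mm wide inside, x -102 to -68 mm, takes the carrier's lug with 7 mm or so of room. Seated, the carrier's axes agree with the dock's and its origin is 14 mm above the dock's.
- dock_round_pin (a point): Foot of the round pin, on the dock's top face (14 mm up) at x = -45 mm: 16 mm diameter, 17 mm high, top 5 mm tapering to 9 mm. About 1 mm play all round in the carrier's larger hole.
- dock_diamond_pin (a point): Foot of the diamond-shaped pin, on the dock's top face (14 mm up) at x = +45 mm: 11.6 mm across y, 7 mm along x, 14 mm high, top 4 mm tapering. About 1 mm play each way across y in the carrier's smaller hole.
- timer: Bench timer, a flat white box 62 x 66 x 19 mm, lying on top of the bay's roof; leave alone
- tape_roll: Roll of tape lying flat, 98 mm across, 25 mm high; leave alone
- tweezers: Steel tweezers lying on the worktop, 132 mm long, 14 mm wide, 10 mm high; leave alone
- caps_box: Small smoked clear box 72 x 102 x 49 mm; leave alone
- marker: Marker pen lying on the worktop, 135 mm long; leave alone
Things that resemble listed ones, but are neither listed nor needed, are in the scene too. Leave any yellow look-alike of the bay alone.

How it is judged:
By the outcome, as a careful person would: the job done as asked, in the order asked, and still so for the second after the job is handed in, with the robot touching nothing.
It also fails if it takes over 67 s, if anything falls off the work surface, if the arm or the gripper's body presses on something with over 40 N, if the wrist force passes 120 N, or if a joint passes its speed limit or range.

### The arm

A 6-joint arm with a two-finger parallel gripper is mounted at the origin on the work surface; the furniture and walls round the work are solid. World frame = base frame: x ahead of the robot, y to its left, z up, the work surface at z = 0. Lengths are in m, angles in rad, forces in N, time in s.
With the tool pointing down it reaches from about 0.35 to 0.775 m from the base axis. Payload 7.3 kg.
Tool frame: the origin (TCP) lies at the very end of the fingers, on their centre line; the grasp point (between the pads) lies 19 mm behind it (robot.tcp_to_grasp is the z of the grasp point in the tool frame, in m); z points along the fingers, y is the line along which they close (so a half turn about z gives the same grasp; the last joint's range is limited). The gripper opens to 92 mm and grips with 3 to 60 N. Pads are 19 mm wide; open, the fingers measure 130 mm over their backs; the gripper's body (75 mm by 190 mm) begins 47 mm behind the grasp point.
Start: joints at [0.515, 0.342, 1.524, -0, 1.275, -0.146], TCP at [0.414, 0.322, 0.227] pointing down, gripper open.
Joint ranges: [-2.53, 2.53], [-0.77, 2.02], [0.04, 2.7], [-1, 4.14], [0.28, 2.66], [-3.11, 3.11]. Speed limits (rad/s): [2.57, 2.57, 3.14, 3.14, 3.14, 3.14].

### API

Orientations are given as [roll, pitch, yaw] about the fixed x, y, z axes, in that order (R = Rz(yaw) Ry(pitch) Rx(roll)).
In Python, from cell import monitor, read_camera, get_calibration, job, robot gives the robot as it stands. The module is installed in compiled form; this text tells all that it offers.
- The arm moves only by the tool send_rows, never from a script. Its argument "targets" is a list of rows, each an object with "translation": the shift along the tool's x, y, z in cm, a list of three; "spin": the turn about the tool's z in degrees; "jaw": the opening, from 0 (shut) to 1 (fully open). A call has exactly 5 rows; each row is the pose to reach, as a shift and turn from the pose commanded when the call began, along the tool's axes at that moment; what a row does not reach only later rows make up. A row lasts 1/10 s, in which the tool goes at most 50 mm and 8.59 degrees, less where a joint would pass 70% of its speed; a pose out of reach is approached as far as the arm can. A call with a gripper value outside its range is refused whole. The fingers move at their own pace and stop on an object; "force" is the grip in N (left out, the last holds). Time passes only in rows, so rows that repeat a pose let the fingers close, or fill a call up. It gives the time, the measured TCP pose, the force, the opening and the grip force at its end, in the units of the state.
- monitor.observe(): the state, without advancing time (a new reading comes with each control period).
- read_camera(name): name is "side" or "top"; returns (picture, depth): 384x512x3 uint8, red, green, blue; 384x512 float32, m along the optical axis (not along the pixel's ray), 0 where there is no reading.
- get_calibration(name): a dict with "intrinsics" (3x3 intrinsics, pixels), "D" ([k1, k2, p1, p2, k3] as OpenCV has them; the pictures are not rectified), "origin" and "orientation" of the camera in the world. Camera axes: x right, y up, looking along -z (the intrinsics and any distortion apply to the point x, -y, -z); pixel columns grow to the right and rows downward; lengths in m; the calibration is good to about 2 mm. A picture is of the moment at which its call begins. get_calibration takes no time and is no camera call.
- job.hand_in(): hands the job in; it is judged then, once.
The state is a dict: "time": time; "qpos": joint angles; "qvel": joint speeds; "joint_efforts": joint torques, N m; "tool_pos": TCP position; "tool_rot": TCP orientation; "contact_force": force on the tool from outside, world axes, zero at the start; "torque": the same for the moment, N m; "opening": finger opening in m; "grip_force": force on a finger pad.
Only numpy, scipy, OpenCV 4.12 (cv2) and the standard library are available. Lean on these libraries where they do the work, as an engineer would, in place of code of your own. Each camera call takes 0.05 s, during which the arm holds its last target. There are 200 camera calls.

## Working session

There is one attempt and no reset: what is moved stays moved. The work goes in short steps, Python scripts to look and compute and a tool call to move; the robot and the scene stay as the last step left them, time stands still between calls to the robot, and variables do not carry over. Pictures are saved under pics/ and viewed, at most 10 in all, crops included, and the job is handed in when it is done.

Besides the shell and the picture viewer there is one more tool, called after ">>>" by a JSON object that holds its "api" and its "payload". send_rows: Moves the arm, as the interface text tells. Its arguments: {"type":"object","properties":{"targets":{"type":"array"},"force":{"type":"number"}},"required":["targets"]}

```bash
mkdir -p pics; cat > h.py <<'E'
import numpy as np, cv2
from cell import monitor, read_camera, get_calibration, job, robot
from scipy.spatial.transform import Rotation as R
def cal(n):
    c=get_calibration(n); o=np.array(c["orientation"],float)
    M=o if o.shape==(3,3) else (R.from_euler('xyz',o).as_matrix() if o.size==3 else R.from_quat(o).as_matrix())
    return np.array(c["intrinsics"]),np.array(c["D"]),np.array(c["origin"]),M
def ray(n,uv):
    K,D,o,M=cal(n); p=cv2.undistortPoints(np.array(uv,float).reshape(-1,1,2),K,D)[:,0]
    return o,np.c_[p[:,0],-p[:,1],-np.ones(len(p))]@M.T
def onz(n,uv,z):
    o,d=ray(n,uv); return o+d*((z-o[2])/d[:,2])[:,None]
def deproj(n,uv,depth):
    o,d=ray(n,uv); uv=np.array(uv,int).reshape(-1,2); return o+d*depth[uv[:,1],uv[:,0]][:,None]
def proj(n,P):
    K,D,o,M=cal(n); q=(np.atleast_2d(P)-o)@M; q=q*[1,-1,-1]
    return cv2.projectPoints(q,np.zeros(3),np.zeros(3),K,D)[0][:,0]
E
python3 - <<'E'
from h import *
for n in("top","side"):
    c=get_calibration(n);print(n,c)
    im,d=read_camera(n);np.savez(f"pics/{n}0.npz",im=im,d=d)
    cv2.imwrite(f"pics/{n}0.png",cv2.resize(im[:,:,::-1],(800,600)))
print(monitor.observe(),robot.tcp_to_grasp)
E
```

```text
top {'intrinsics': array([[381.97806458,   0.        , 253.69734187],
       [  0.        , 381.97806458, 194.73870444],
       [  0.        ,   0.        ,   1.        ]]), 'D': array([0.02409816, 0.        , 0.        , 0.        , 0.        ]), 'origin': array([ 0.23972151, -0.01706138,  1.46577472]), 'orientation': array([ 0.19315228, -0.00608844, -1.58746325])}
side {'intrinsics': array([[366.1378616 ,   0.        , 255.41757186],
       [  0.        , 366.1378616 , 180.58399488],
       [  0.        ,   0.        ,   1.        ]]), 'D': array([0.02932749, 0.        , 0.        , 0.        , 0.        ]), 'origin': array([ 0.40892585, -1.30153172,  0.67646359]), 'orientation': array([ 1.12347448,  0.0168735 , -0.087445  ])}
{'time': 0.1, 'qpos': array([ 5.14964184e-01,  3.42681834e-01,  1.52491479e+00,  4.00897441e-05,
        1.27538582e+00, -1.46041442e-01]), 'qvel': array([-0.00025679,  0.00180451, -0.00256086,  0.00050226, -0.00024016,
       -0.00092762]), 'joint_efforts': array([ 5.70614702e-04, -4.32007670e+01, -2.44693351e+01,  7.17484136e-02,
        5.26005740e-02, -6.99019893e-05]), 'tool_pos': array([0.41410275, 0.32213718, 0.22610185]), 'tool_rot': array([-3.14022324e+00, -2.40175128e-04,  2.23179009e+00]), 'contact_force': array([ 0.20762667,  0.99806213, -0.88464856]), 'torque': array([ 0.0330057 , -0.0315712 , -0.02683177]), 'grip_force': 0.0, 'opening': 0.091850496703331} -0.0188
```

View pics/top0.png

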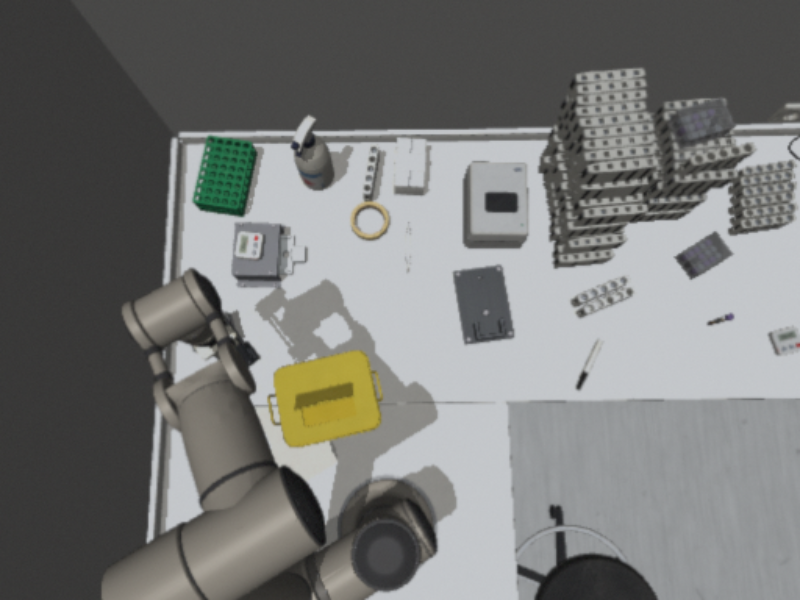

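View pics/side0.png

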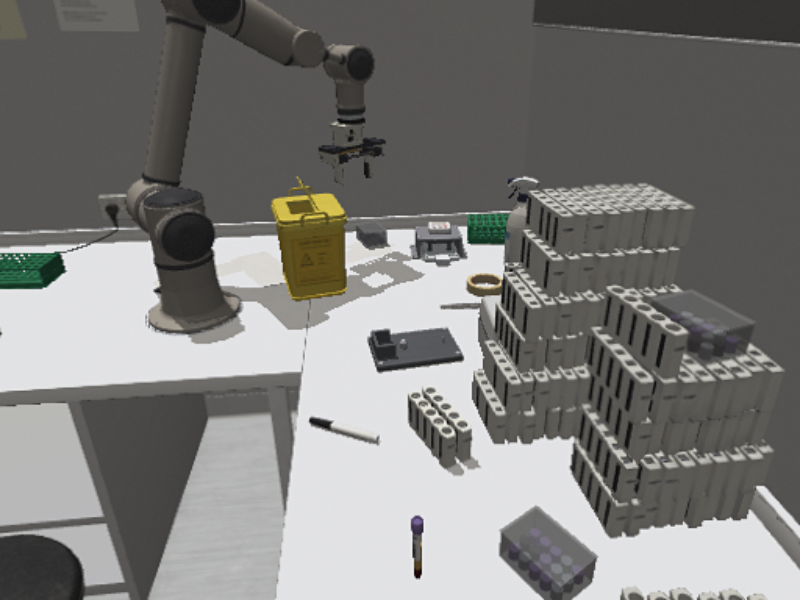

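The top view shows the grey bay at (260,252) with the timer on its roof and the lug at (300,255). The dock is at (484,303), with its guard towards the robot at (488,330). Possible look-alikes for the bay or plate are the grey machine at (497,203), the white box at (410,165), a dark block left of the gripper at (225,330) and the yellow bin at (328,398). I choose the grey bay with the timer on it. Next is a close crop to check that, plus measurements.

```bash
python3 - <<'E'
from h import *
z=np.load("pics/top0.npz");im,d=z["im"],z["d"]
a=cv2.resize(im[135:190,140:205,::-1],(400,338),interpolation=cv2.INTER_CUBIC)
b=cv2.resize(im[165:225,280:340,::-1],(338,338),interpolation=cv2.INTER_CUBIC)
cv2.imwrite("pics/crop1.png",np.hstack([a,b]))
v,u=np.mgrid[0:384,0:512]; P=deproj("top",np.c_[u.ravel(),v.ravel()],d).reshape(384,512,3)
Z=P[...,2]
def box(m,name):
    m=m.astype(np.uint8);n,l,s,c=cv2.connectedComponentsWithStats(m)
    for i in range(1,n):
        if s[i,4]>25:
            q=P[l==i]; r=cv2.minAreaRect(q[:,:2].astype(np.float32)*1000)
            print(name,"px",c[i].round(1),"n",s[i,4],"ctr",np.round(r[0],1),"size",np.round(r[1],1),"ang",round(r[2],2),"z",np.median(q[:,2]).round(4))
w=np.zeros(Z.shape,bool);w[135:190,140:205]=1
box(w&(Z>.052)&(Z<.072),"roof");box(w&(Z>.072)&(Z<.095),"timer");box(w&(Z>.007)&(Z<.045),"low")
w=np.zeros(Z.shape,bool);w[165:225,280:340]=1
box(w&(Z>.006)&(Z<.06),"dock");box(w&(Z>.036)&(Z<.06),"guard");box(w&(Z>.02)&(Z<.06),"guard+pins")
print(np.median(Z[150:160,300:340]), np.median(Z[195:225,270:282]))
E
```

```text
roof px [165.2 160.4] n 697 ctr [658.7 311.1] size [109.5 132.1] ang 87.83 z 0.0624
timer px [159.  156.5] n 279 ctr [663.5 323.7] size [62.8 67.3] ang 83.96 z 0.0797
low px [149.2 135.8] n 34 ctr [769.5 387.2] size [61.6  8.4] ang 81.61 z 0.021
low px [184.8 161.4] n 314 ctr [671.2 231.1] size [ 69.5 123.5] ang 87.41 z 0.0152
low px [165.9 177.7] n 73 ctr [592.6 313.2] size [  9.5 109.3] ang 1.13 z 0.0259
dock px [308.7 194.3] n 1509 ctr [ 525.7 -242.1] size [191.3 131.8] ang 6.86 z 0.0147
guard px [313.3 211.5] n 83 ctr [ 455.3 -253.2] size [40.7 70.3] ang 8.11 z 0.0437
guard+pins px [312.6 212. ] n 115 ctr [ 454.5 -253. ] size [43.4 70.6] ang 6.71 z 0.0421
0.05188963742033548 0.0006134580418905022
```

View pics/crop1.png

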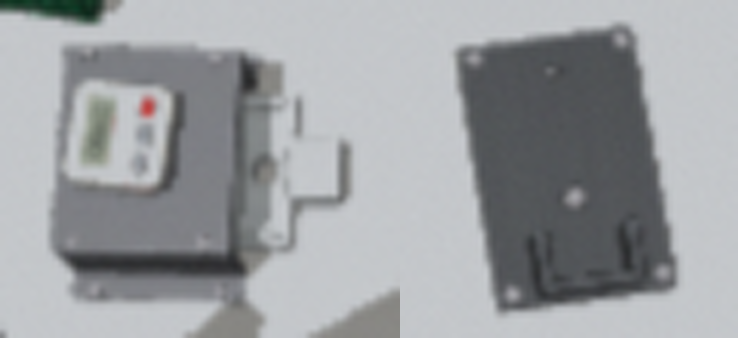

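The crop confirms the carrier: the lug sits at the bay mouth at (320,170), beside the plate with its hole, and the timer is on the roof. The dock's round pin is at (574,197), the diamond pin at (551,70) and the guard at the bottom. Now precise lug and pin positions, plus the obstacles.

```bash
python3 - <<'E'
from h import *
z=np.load("pics/top0.npz");im,d=z["im"],z["d"]
v,u=np.mgrid[0:384,0:512]; P=deproj("top",np.c_[u.ravel(),v.ravel()],d).reshape(384,512,3);Z=P[...,2]
m=(P[...,0]>.62)&(P[...,0]<.72)&(P[...,1]>.15)&(P[...,1]<.25)&(Z>.017)&(Z<.03)
q=P[m];print("lug",m.sum(),cv2.minAreaRect(q[:,:2].astype(np.float32)*1000),np.median(Z[m]),q.min(0),q.max(0))
m=(P[...,0]>.60)&(P[...,0]<.75)&(P[...,1]>.15)&(P[...,1]<.25)&(Z>.006)
q=P[m];print("plate",q.min(0),q.max(0))
# plate -x front edge: for each x column min y, excluding lug
for x0 in np.arange(.605,.735,.006):
    s=q[abs(q[:,0]-x0)<.003]
    if len(s):print(x0.round(3),s[:,1].min().round(4),end="; ")
g=cv2.cvtColor(im,cv2.COLOR_RGB2GRAY).astype(float)
for nm,(uc,vc),h in(("round",(311,200),.031),("dia",(307,177),.028)):
    w=g[vc-3:vc+4,uc-3:uc+4];ww=np.clip(w-np.median(w)-8,0,None);print()
    vv,uu=np.mgrid[vc-3:vc+4,uc-3:uc+4];c=((uu*ww).sum()/ww.sum(),(vv*ww).sum()/ww.sum())
    print(nm,c,onz("top",[c],h),np.int32(w).tolist())
for nm,(a,b,c,e) in dict(tape=(220,255,125,156),tweez=(255,268,138,178)).items():
    mm=np.zeros(Z.shape,bool);mm[c:e,a:b]=1;mm&=(Z>.004);print(nm,P[mm].min(0),P[mm].max(0))
for p in [(.666,.2,.022),(.5257,-.242,.014)]:print(proj("side",[p]))
E
```

```text
lug 93 ((670.2374267578125, 220.51400756835938), (74.37467193603516, 46.12977981567383), 11.078015327453613) 0.02156544848782138 [0.62931129 0.19688751 0.01711735] [0.70256533 0.24893994 0.02835565]
plate [0.6024489  0.15911225 0.00600371] [0.74718313 0.24983609 0.02835565]
0.605 0.1668; 0.611 0.2319; 0.617 0.171; 0.623 0.1865; 0.629 0.226; 0.635 0.1594; 0.641 0.1591; 0.647 0.1632; 0.653 0.1975; 0.659 0.1829; 0.665 0.1635; 0.671 0.1971; 0.677 0.2002; 0.683 0.1954; 0.689 0.1993; 0.695 0.2304; 0.701 0.2301; 0.707 0.1719; 0.725 0.1919; 0.731 0.172; 
round (np.float64(310.54), np.float64(199.54)) [[ 0.49812735 -0.24725018  0.031     ]] [[84, 84, 83, 80, 84, 84, 83], [83, 91, 108, 118, 95, 85, 84], [80, 105, 146, 153, 117, 91, 84], [82, 121, 149, 148, 114, 89, 84], [83, 95, 116, 117, 88, 82, 84], [83, 83, 88, 89, 83, 84, 85], [85, 85, 85, 86, 85, 86, 85]]

dia (np.float64(306.1304347826087), np.float64(177.04347826086956)) [[ 0.58741697 -0.23465658  0.028     ]] [[82, 82, 81, 81, 81, 81, 82], [82, 83, 81, 83, 82, 81, 81], [82, 80, 79, 80, 78, 80, 80], [81, 85, 108, 92, 71, 77, 79], [83, 83, 90, 81, 77, 80, 81], [83, 83, 79, 80, 82, 83, 81], [83, 83, 83, 82, 82, 81, 81]]
tape [ 0.23972151 -0.03669929  0.00401398] [0.81433174 0.10046331 1.46577472]
tweez [ 0.59590973 -0.08775828  0.00401094] [ 0.7566752  -0.03719502  0.01707642]
[[285.58155299 165.35904483]]
[[265.68757423 220.48783605]]
```

```bash
cat >> h.py <<'E'
def mv(t,yaw_deg,s=None):
    s=s or monitor.observe(); M=R.from_euler('xyz',s["tool_rot"]).as_matrix()
    y=np.degrees(s["tool_rot"][2]); dy=(yaw_deg-y+180)%360-180
    print("t=%.2f"%s["time"],"pos",np.round(s["tool_pos"],4),"yaw",round(y,2),"F",np.round(s["contact_force"],1),"-> cm",np.round((np.array(t)-s["tool_pos"])@M*100,2),"spin",round(-dy,2))
E
python3 - <<'E'
from h import *
f=lambda c:(140+c[0]*.1625,135+c[1]*.1625)
print("lug tip corners",onz("top",[f((347,140)),f((343,202))],.022))
print("lug root/plate front edge",onz("top",[f((298,97)),f((290,245))],.018))
s=lambda c:(c[0]/1.5625,c[1]/1.5625)
print("tape",onz("top",[s((370,220)),s((370,202)),s((352,220)),s((370,238))],.025))
print("bottle",onz("top",[s((322,186)),s((300,186))],.03), "tweez",onz("top",[s((408,222)),s((408,272))],.0))
print("machine",onz("top",[s((466,245)),s((466,165))],.05))
mv((.671,.213,.10),88); mv((.671,.213,.003),88)
E
```

```text
lug tip corners [[0.67309046 0.19155565 0.022     ]
 [0.63233324 0.19361545 0.022     ]]
lug root/plate front edge [[0.70333885 0.22378257 0.018     ]
 [0.60578658 0.22732885 0.018     ]]
tape [[0.73940439 0.03258    0.025     ]
 [0.7873065  0.03217284 0.025     ]
 [0.7400471  0.07804126 0.025     ]
 [0.69204984 0.03297961 0.025     ]]
bottle [[0.8299253  0.15370851 0.03      ]
 [0.83063658 0.20956331 0.03      ]] tweez [[ 0.7412788  -0.06416896  0.        ]
 [ 0.6089565  -0.06148113  0.        ]]
machine [[ 0.66269655 -0.20434602  0.05      ]
 [ 0.87277655 -0.21236535  0.05      ]]
t=0.10 pos [0.4141 0.3221 0.2261] yaw 127.87 F [ 0.2  1.  -0.9] -> cm [-24.39  13.6   12.59] spin 39.87
t=0.10 pos [0.4141 0.3221 0.2261] yaw 127.87 F [ 0.2  1.  -0.9] -> cm [-24.39  13.61  22.29] spin 39.87
```

```bash
python3 - <<'E'
from h import *
z=np.load("pics/top0.npz");im,d=z["im"],z["d"]
g=cv2.cvtColor(im,cv2.COLOR_RGB2GRAY)
v,u=np.mgrid[0:384,0:512]; P=deproj("top",np.c_[u.ravel(),v.ravel()],d).reshape(384,512,3)
print("     ",list(range(178,200)))
for r in range(148,180):print(r,g[r,178:200].tolist(),(P[r,184:200,2]*1000).astype(int).tolist())
print(onz("top",[(195,157.5),(195,168)],.022))
E
```

```text
[178, 179, 180, 181, 182, 183, 184, 185, 186, 187, 188, 189, 190, 191, 192, 193, 194, 195, 196, 197, 198, 199]
148 [115, 66, 42, 65, 123, 135, 134, 143, 188, 196, 197, 200, 197, 197, 197, 198, 198, 199, 198, 198, 198, 197] [5, -3, -5, -3, 4, 0, 0, 2, -2, -3, 2, -2, 1, -2, 2, 0]
149 [106, 70, 62, 86, 125, 134, 135, 143, 188, 198, 197, 197, 199, 198, 198, 198, 199, 198, 197, 197, 197, 198] [0, 0, -2, 0, 0, -4, 1, -4, -3, 0, 1, 5, 0, 1, -3, 4]
150 [105, 90, 102, 112, 122, 128, 148, 157, 187, 195, 179, 193, 199, 198, 198, 199, 198, 199, 198, 198, 198, 198] [10, 15, 8, 11, -4, -3, -1, -3, -3, 3, 0, 1, 4, -4, 0, 0]
151 [102, 102, 125, 131, 133, 139, 173, 180, 175, 187, 145, 185, 196, 199, 198, 197, 199, 198, 200, 199, 198, 197] [23, 19, 9, 13, 8, 5, 6, 0, -1, -3, -3, 3, 4, 5, 0, 1]
152 [98, 93, 112, 115, 110, 114, 146, 157, 182, 188, 133, 182, 197, 197, 198, 198, 198, 198, 198, 199, 199, 198] [10, 12, 12, 10, 3, 1, 5, 3, 5, 1, -1, -4, 0, 2, 3, -3]
153 [92, 98, 120, 126, 125, 130, 172, 183, 196, 192, 133, 183, 197, 198, 198, 198, 198, 198, 198, 197, 197, 198] [11, 15, 15, 11, 0, 2, 5, 1465,
[... 3862 characters left out ...]
1, 182, 189, 196, 197, 197, 199, 197, 198, 198, 198, 198, 198, 198, 197] [-4, 0, 4, 0, 2, -1, 2, -3, 4, 2, -6, -1, 3, -4, 2, 0]
177 [57, 96, 127, 133, 144, 176, 193, 197, 197, 197, 197, 198, 198, 198, 197, 198, 198, 198, 198, 199, 198, 198] [2, -4, -1, 0, 5, -1, 0, 2, -2, -1, -1, -2, 1, 2, -2, 0]
178 [46, 70, 126, 143, 177, 194, 198, 198, 198, 198, 198, 198, 197, 198, 198, 198, 198, 198, 198, 197, 198, 199] [3, -2, 2, 3, 0, -4, -1, 3, 6, 2, 0, 1, 0, -4, -2, 5]
179 [71, 81, 135, 176, 194, 199, 199, 198, 198, 197, 198, 197, 198, 198, 199, 198, 198, 198, 198, 198, 198, 198] [1, 2, 7, 7, 5, 1, 5, 9, 2, 0, 0, 2, 0, 0, -5, 0]
[[0.67418455 0.19699365 0.022     ]
 [0.63166992 0.19647591 0.022     ]]
```

```bash
python3 - <<'E'
from h import *
mv((.656,.2135,.10),87)
E
```

```text
t=0.10 pos [0.4141 0.3221 0.2261] yaw 127.87 F [ 0.2  1.  -0.9] -> cm [-23.43  12.44  12.59] spin 40.87
```

>>> {"api": "send_rows", "payload": {"targets": [{"translation": [-4.7, 2.5, 1.0], "spin": 8.2, "jaw": 1}, {"translation": [-9.4, 5.0, 2.0], "spin": 16.4, "jaw": 1}, {"translation": [-14.0, 7.5, 4.0], "spin": 24.6, "jaw": 1}, {"translation": [-18.7, 10.0, 8.0], "spin": 32.8, "jaw": 1}, {"translation": [-23.4, 12.4, 12.0], "spin": 40.9, "jaw": 1}], "force": 40}}

```text
time: 0.6
tool_pos: [0.6236, 0.2284, 0.1332]
tool_rot: [3.141, -0.0, 1.512]
contact_force: [0.2, 1.1, -0.5]
opening: 0.0917
grip_force: 0.0
```

>>> {"api": "send_rows", "payload": {"targets": [{"translation": [0, 0, 0], "spin": 0, "jaw": 1}, {"translation": [0, 0, 0], "spin": 0, "jaw": 1}, {"translation": [0, 0, 0], "spin": 0, "jaw": 1}, {"translation": [0, 0, 0], "spin": 0, "jaw": 1}, {"translation": [0, 0, 0], "spin": 0, "jaw": 1}]}}

```text
time: 1.1
tool_pos: [0.6216, 0.2304, 0.1359]
tool_rot: [3.139, -0.001, 1.52]
contact_force: [-0.2, -0.6, -0.8]
opening: 0.0918
grip_force: 0.0
```

```bash
python3 - <<'E'
from h import *
mv((.656,.2135,.003),87)
E
```

```text
t=1.10 pos [0.6216 0.2304 0.1359] yaw 87.07 F [-0.2 -0.6 -0.8] -> cm [-1.53  3.49 13.3 ] spin 0.07
```

>>> {"api": "send_rows", "payload": {"targets": [{"translation": [-1.0, 2.0, 2.5], "spin": 0, "jaw": 1}, {"translation": [-1.5, 3.5, 5.5], "spin": 0, "jaw": 1}, {"translation": [-1.5, 3.5, 8.0], "spin": 0, "jaw": 1}, {"translation": [-1.5, 3.5, 10.5], "spin": 0, "jaw": 1}, {"translation": [-1.5, 3.5, 11.8], "spin": 0, "jaw": 1}]}}

```text
time: 1.6
tool_pos: [0.6548, 0.2129, 0.0146]
tool_rot: [-3.139, 0.001, 1.519]
contact_force: [0.0, 1.0, -0.1]
opening: 0.092
grip_force: 0.0
```

```bash
python3 - <<'E'
from h import *
mv((.656,.2135,.003),87)
im,d=read_camera("top");a=cv2.resize(im[130:195,140:215,::-1],(600,520),interpolation=cv2.INTER_CUBIC)
im,d=read_camera("side");b=cv2.resize(im[130:190,250:310,::-1],(200,200))
b=cv2.copyMakeBorder(b,0,320,0,0,0);cv2.imwrite("pics/g1.png",np.hstack([a,b]))
E
```

```text
t=1.60 pos [0.6548 0.2129 0.0146] yaw 87.02 F [ 0.   1.  -0.1] -> cm [0.07 0.12 1.16] spin 0.02
```

View pics/g1.png

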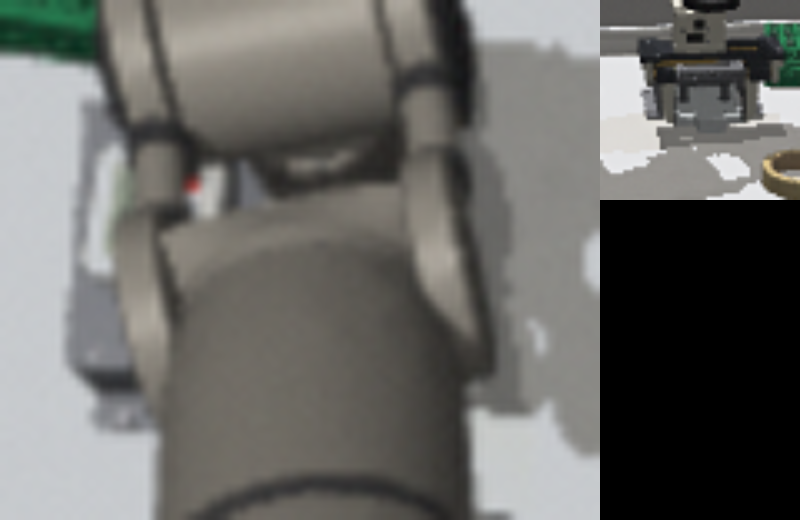

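The top view is blocked by the arm. The side crop shows the fingers straddling the lug at (700,110) with no contact force. Next: lower and close.

>>> {"api": "send_rows", "payload": {"targets": [{"translation": [0, 0.1, 0.6], "spin": 0, "jaw": 1}, {"translation": [0, 0.1, 1.0], "spin": 0, "jaw": 0.6}, {"translation": [0, 0.1, 1.0], "spin": 0, "jaw": 0.3}, {"translation": [0, 0.1, 1.0], "spin": 0, "jaw": 0.3}, {"translation": [0, 0.1, 1.0], "spin": 0, "jaw": 0.3}]}}

```text
time: 2.2
tool_pos: [0.6573, 0.2127, 0.0068]
tool_rot: [3.141, -0.0, 1.518]
contact_force: [-0.7, -0.1, 0.7]
opening: 0.0639
grip_force: 0.0
```

>>> {"api": "send_rows", "payload": {"targets": [{"translation": [0, 0, 0], "spin": 0, "jaw": 0.3}, {"translation": [0, 0, 0], "spin": 0, "jaw": 0.3}, {"translation": [0, 0, 0], "spin": 0, "jaw": 0.3}, {"translation": [0, 0, 0], "spin": 0, "jaw": 0.3}, {"translation": [0, 0, 0], "spin": 0, "jaw": 0.3}]}}

```text
time: 2.7
tool_pos: [0.657, 0.2126, 0.0063]
tool_rot: [3.142, -0.0, 1.518]
contact_force: [-0.7, -0.1, 0.8]
opening: 0.0394
grip_force: 39.9
```

>>> {"api": "send_rows", "payload": {"targets": [{"translation": [-0.5, 0, 0], "spin": 0, "jaw": 0.3}, {"translation": [-1.7, 0, 0], "spin": 0, "jaw": 0.3}, {"translation": [-3.0, 0, 0], "spin": 0, "jaw": 0.3}, {"translation": [-4.3, 0, 0], "spin": 0, "jaw": 0.3}, {"translation": [-5.5, 0, 0], "spin": 0, "jaw": 0.3}]}}

```text
time: 3.2
tool_pos: [0.6541, 0.156, 0.0063]
tool_rot: [3.141, 0.0, 1.517]
contact_force: [0.3, 2.2, 0.5]
opening: 0.0399
grip_force: 39.9
```

>>> {"api": "send_rows", "payload": {"targets": [{"translation": [-1.5, 0, 0], "spin": 0, "jaw": 0.3}, {"translation": [-3.0, 0, 0], "spin": 0, "jaw": 0.3}, {"translation": [-4.5, 0, 0], "spin": 0, "jaw": 0.3}, {"translation": [-6.0, 0, 0], "spin": 0, "jaw": 0.3}, {"translation": [-7.0, 0, 0], "spin": 0, "jaw": 0.3}]}}

```text
time: 3.7
tool_pos: [0.6504, 0.086, 0.0062]
tool_rot: [3.142, 0.0, 1.517]
contact_force: [0.3, 1.6, 0.9]
opening: 0.0394
grip_force: 39.9
```

>>> {"api": "send_rows", "payload": {"targets": [{"translation": [0, 0, 0], "spin": 0, "jaw": 0.7}, {"translation": [0, 0, 0], "spin": 0, "jaw": 0.7}, {"translation": [0, 0, 0], "spin": 0, "jaw": 0.7}, {"translation": [0, 0, 0], "spin": 0, "jaw": 0.7}, {"translation": [0, 0, 0], "spin": 0, "jaw": 0.7}]}}

```text
time: 4.2
tool_pos: [0.6504, 0.0882, 0.006]
tool_rot: [-3.142, 0.0, 1.519]
contact_force: [0.5, -0.3, -0.7]
opening: 0.064
grip_force: 0.0
```

>>> {"api": "send_rows", "payload": {"targets": [{"translation": [0, 0, -1.0], "spin": 0, "jaw": 0.7}, {"translation": [0, 0, -3.0], "spin": 0, "jaw": 0.7}, {"translation": [0, 0, -7.0], "spin": 0, "jaw": 1}, {"translation": [0, 0, -11.0], "spin": 0, "jaw": 1}, {"translation": [-2.0, 4.0, -14.0], "spin": 0, "jaw": 1}]}}

```text
time: 4.7
tool_pos: [0.684, 0.0701, 0.1478]
tool_rot: [-3.14, -0.001, 1.522]
contact_force: [1.6, 0.4, 0.5]
opening: 0.0838
grip_force: 0.0
```

>>> {"api": "send_rows", "payload": {"targets": [{"translation": [-5.0, -4.0, -1.0], "spin": -8.5, "jaw": 1}, {"translation": [-9.0, -8.0, -1.0], "spin": -17, "jaw": 1}, {"translation": [-12.0, -11.0, -1.0], "spin": -25, "jaw": 1}, {"translation": [-15.0, -14.0, -1.0], "spin": -33, "jaw": 1}, {"translation": [-18.0, -16.0, -1.0], "spin": -41, "jaw": 1}]}}

```text
time: 5.2
tool_pos: [0.515, -0.1048, 0.1549]
tool_rot: [3.142, 0.0, 2.24]
contact_force: [-0.1, -1.1, -0.1]
opening: 0.0918
grip_force: 0.0
```

```bash
python3 - <<'E'
from h import *
im,d=read_camera("top");np.savez("pics/top1.npz",im=im,d=d)
cv2.imwrite("pics/t1.png",cv2.resize(im[120:240,130:290,::-1],(800,600),interpolation=cv2.INTER_CUBIC))
mv((.652,.165,.15),177)
E
```

```text
t=5.25 pos [ 0.5122 -0.109   0.1548] yaw 128.89 F [-2.3 -3.2 -1.6] -> cm [12.55 28.08  0.38] spin -48.11
```

View pics/t1.png

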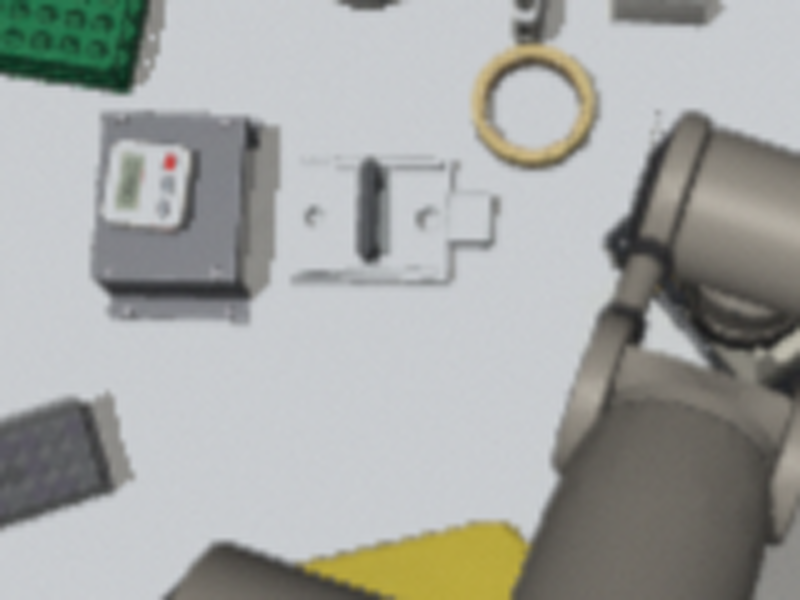

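The carrier is clear of the bay, lying flat. In this crop the dark handle is at (370,210), the small hole at (315,216), the large hole at (428,218) and the lug at (472,218).

```bash
python3 - <<'E'
from h import *
z=np.load("pics/top1.npz");im,d=z["im"],z["d"];g=cv2.cvtColor(im,cv2.COLOR_RGB2GRAY)
m=np.zeros_like(g);m[148:176,198:212]=(g[148:176,198:212]<120)
v,u=np.nonzero(m);r=cv2.minAreaRect(np.c_[u,v].astype(np.float32));print("handle px",len(u),u.mean(),v.mean(),r)
p=onz("top",[(u.mean(),v.mean())],.046)[0];print("handle",p)
P=onz("top",np.c_[u,v],.046)[:,:2];e=P-P.mean(0);a=np.linalg.svd(e)[2][0];print("bar dir",np.degrees(np.arctan2(a[1],a[0])))
print("ext",P.min(0),P.max(0))
f=lambda x,y:(130+(x+.5)/5-.5,120+(y+.5)/5-.5)
h=onz("top",[f(315,216),f(428,218)],.006);print("holes",h,"mid",h.mean(0),np.linalg.norm(h[0]-h[1]),np.degrees(np.arctan2(*(h[0]-h[1])[[1,0]])))
for c,n in(((193,163),"s"),((215,163),"r")):
    w=g[c[1]-4:c[1]+5,c[0]-4:c[0]+5];print(w.tolist())
mv((p[0],p[1],.12),177)
E
```

```text
handle px 84 203.64285714285714 161.52380952380952 ((204.0, 162.0), (20.0, 4.0), 90.0)
handle [0.65041401 0.16005832 0.046     ]
bar dir 178.9539833039941
ext [0.60889554 0.15109921] [0.68860801 0.16666304]
holes [[0.65738009 0.20856497 0.006     ]
 [0.65445811 0.11937391 0.006     ]] mid [0.6559191  0.16396944 0.006     ] 0.08923891436837768 88.12360982814037
[[203, 204, 203, 202, 202, 204, 202, 203, 202], [203, 203, 202, 199, 199, 203, 204, 203, 203], [203, 201, 187, 155, 172, 195, 202, 203, 204], [203, 193, 154, 130, 163, 180, 197, 202, 204], [202, 190, 143, 170, 189, 192, 200, 204, 203], [203, 196, 161, 164, 193, 198, 202, 204, 203], [203, 201, 191, 184, 197, 201, 202, 203, 203], [203, 204, 203, 201, 203, 203, 203, 203, 203], [203, 203, 204, 203, 203, 202, 204, 203, 204]]
[[203, 204, 204, 205, 204, 204, 204, 201, 183], [203, 203, 203, 202, 200, 200, 202, 200, 183], [203, 203, 199, 189, 168, 176, 194, 199, 187], [202, 200, 168, 140, 143, 167, 181, 197, 194], [204, 198, 149, 136, 176, 191, 195, 197, 191], [203, 199, 156, 145, 190, 201, 198, 197, 192], [203, 201, 182, 163, 189, 197, 196, 199, 195], [203, 202, 198, 191, 195, 199, 201, 202, 197], [203, 203, 202, 202, 202, 202, 203, 203, 194]]
t=5.25 pos [ 0.5122 -0.109   0.1548] yaw 128.89 F [-2.3 -3.2 -1.6] -> cm [12.27 27.66  3.38] spin -48.11
```

>>> {"api": "send_rows", "payload": {"targets": [{"translation": [2.0, 5.0, 0], "spin": -8.5, "jaw": 1}, {"translation": [4.0, 9.5, 0], "spin": -17, "jaw": 1}, {"translation": [6.0, 14.0, 0], "spin": -25.5, "jaw": 1}, {"translation": [8.0, 18.5, 0], "spin": -34, "jaw": 1}, {"translation": [10.0, 23.0, 0.5], "spin": -42.5, "jaw": 1}]}}

```text
time: 5.75
tool_pos: [0.6378, 0.1175, 0.1508]
tool_rot: [3.141, 0.003, 2.981]
contact_force: [0.6, -0.4, 0.8]
opening: 0.0918
grip_force: 0.0
```

```bash
python3 - <<'E'
from h import *
mv((.655,.164,.022),177.5)
E
```

```text
t=5.75 pos [0.6378 0.1175 0.1508] yaw 170.82 F [ 0.6 -0.4  0.8] -> cm [-0.92  4.86 12.89] spin -6.68
```

>>> {"api": "send_rows", "payload": {"targets": [{"translation": [-0.4, 2.4, 2.0], "spin": -3.3, "jaw": 1}, {"translation": [-0.9, 4.6, 4.0], "spin": -6.7, "jaw": 1}, {"translation": [-0.9, 4.6, 7.0], "spin": -6.7, "jaw": 1}, {"translation": [-0.9, 4.6, 9.5], "spin": -6.7, "jaw": 1}, {"translation": [-0.9, 4.6, 9.5], "spin": -6.7, "jaw": 1}]}}

```text
time: 6.25
tool_pos: [0.6506, 0.1594, 0.0507]
tool_rot: [-3.14, -0.007, 3.093]
contact_force: [-0.8, 0.5, -0.1]
opening: 0.0916
grip_force: 0.0
```

```bash
python3 - <<'E'
from h import *
mv((.655,.164,.022),177.5)
E
```

```text
t=6.25 pos [0.6506 0.1594 0.0507] yaw 177.2 F [-0.8  0.5 -0.1] -> cm [-0.44  0.48  2.87] spin -0.3
```

>>> {"api": "send_rows", "payload": {"targets": [{"translation": [-0.3, 0.3, 0.8], "spin": -0.3, "jaw": 1}, {"translation": [-0.4, 0.4, 1.6], "spin": -0.3, "jaw": 1}, {"translation": [-0.4, 0.4, 2.4], "spin": -0.3, "jaw": 0.8}, {"translation": [-0.4, 0.4, 2.8], "spin": -0.3, "jaw": 0.5}, {"translation": [-0.4, 0.4, 2.8], "spin": -0.3, "jaw": 0.2}]}}

```text
time: 6.75
tool_pos: [0.6568, 0.1629, 0.0256]
tool_rot: [-3.141, -0.001, 3.097]
contact_force: [-0.1, -0.1, -0.5]
opening: 0.0724
grip_force: 0.0
```

>>> {"api": "send_rows", "payload": {"targets": [{"translation": [0, 0, 0], "spin": 0, "jaw": 0.2}, {"translation": [0, 0, 0], "spin": 0, "jaw": 0.05}, {"translation": [0, 0, 0], "spin": 0, "jaw": 0.05}, {"translation": [0, 0, 0], "spin": 0, "jaw": 0.05}, {"translation": [0, 0, 0], "spin": 0, "jaw": 0.05}]}}

```text
time: 7.25
tool_pos: [0.6573, 0.163, 0.0263]
tool_rot: [3.142, 0.0, 3.098]
contact_force: [1.0, 0.4, 0.0]
opening: 0.0324
grip_force: 0.0
```

>>> {"api": "send_rows", "payload": {"targets": [{"translation": [0, 0, 0], "spin": 0, "jaw": 0.05}, {"translation": [0, 0, 0], "spin": 0, "jaw": 0.05}, {"translation": [0, 0, 0], "spin": 0, "jaw": 0.05}, {"translation": [0, 0, 0], "spin": 0, "jaw": 0.05}, {"translation": [0, 0, 0], "spin": 0, "jaw": 0.05}]}}

```text
time: 7.75
tool_pos: [0.6573, 0.163, 0.0262]
tool_rot: [3.142, 0.0, 3.098]
contact_force: [0.4, 0.7, -1.5]
opening: 0.0137
grip_force: 40.0
```

>>> {"api": "send_rows", "payload": {"targets": [{"translation": [0, 0, -0.7], "spin": 0, "jaw": 0.05}, {"translation": [0, 0, -2.0], "spin": 0, "jaw": 0.05}, {"translation": [0, 0, -5.0], "spin": 0, "jaw": 0.05}, {"translation": [0, 0, -8.5], "spin": 0, "jaw": 0.05}, {"translation": [1.0, 0, -12.0], "spin": 0, "jaw": 0.05}]}}

```text
time: 8.25
tool_pos: [0.6477, 0.1633, 0.1479]
tool_rot: [3.141, 0.001, 3.097]
contact_force: [0.4, 0.5, -3.8]
opening: 0.0136
grip_force: 40.0
```

```bash
python3 - <<'E'
from h import *
mv((.543,-.2435,.13),98)
E
```

```text
t=8.25 pos [0.6477 0.1633 0.1479] yaw 177.45 F [ 0.4  0.5 -3.8] -> cm [  8.65 -41.1    1.78] spin 79.45
```

>>> {"api": "send_rows", "payload": {"targets": [{"translation": [2.0, -3.0, 0], "spin": 7, "jaw": 0.05}, {"translation": [4.0, -7.0, 0], "spin": 15, "jaw": 0.05}, {"translation": [6.0, -11.0, 0], "spin": 23, "jaw": 0.05}, {"translation": [7.5, -15.0, 0], "spin": 31, "jaw": 0.05}, {"translation": [8.6, -19.0, 0], "spin": 38, "jaw": 0.05}]}}

```text
time: 8.75
tool_pos: [0.5517, -0.0237, 0.1473]
tool_rot: [3.141, 0.001, 2.429]
contact_force: [0.6, -0.6, -4.1]
opening: 0.0135
grip_force: 40.0
```

```bash
python3 - <<'E'
from h import *
mv((.543,-.2435,.13),98)
E
```

```text
t=8.75 pos [ 0.5517 -0.0237  0.1473] yaw 139.18 F [ 0.6 -0.6 -4.1] -> cm [-13.71 -17.21   1.73] spin 41.18
```

>>> {"api": "send_rows", "payload": {"targets": [{"translation": [-2.7, -3.4, 0], "spin": 8.2, "jaw": 0.05}, {"translation": [-5.4, -6.8, 0], "spin": 16.4, "jaw": 0.05}, {"translation": [-8.2, -10.3, 0], "spin": 24.6, "jaw": 0.05}, {"translation": [-10.9, -13.7, 0], "spin": 32.8, "jaw": 0.05}, {"translation": [-13.4, -16.8, 0], "spin": 40.8, "jaw": 0.05}]}}

```text
time: 9.25
tool_pos: [0.5453, -0.2395, 0.1472]
tool_rot: [3.141, 0.001, 1.716]
contact_force: [0.5, 0.3, -4.4]
opening: 0.0136
grip_force: 40.0
```

```bash
python3 - <<'E'
from h import *
for n in("top","side"):
    im,d=read_camera(n);np.savez(f"pics/{n}2.npz",im=im,d=d)
    if n=="top":a=cv2.resize(im[160:240,270:350,::-1],(400,400),interpolation=cv2.INTER_CUBIC)
    else:b=cv2.resize(im[160:240,220:300,::-1],(400,400),interpolation=cv2.INTER_CUBIC)
cv2.imwrite("pics/d1.png",np.hstack([a,b]))
mv((.543,-.2435,.07),98)
E
```

```text
t=9.35 pos [ 0.5453 -0.2427  0.147 ] yaw 98.19 F [-0.2 -0.2 -2.9] -> cm [-0.02 -0.25  7.7 ] spin 0.19
```

View pics/d1.png

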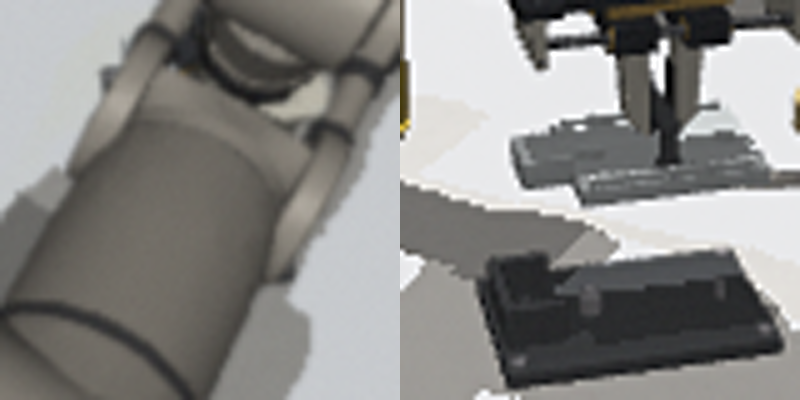

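Side view: the plate is held level above the dock, with its lug at (540,165) on the guard side. The pins show at (590,298) and (722,283). I'll cross-check the pins in the side view against the top-view estimate.

```bash
python3 - <<'E'
from h import *
print("pred pins side",proj("side",[(.498,-.247,.0225),(.587,-.2347,.021)]),"seen",[(257.6,219.2),(284,216.2)])
# plate predicted: origin
o=np.array([.5453,-.2427,.147-.0262])+np.array([0.0025*.142*-1*-1*0,0,0]);a=np.radians(8.19);X=np.array([np.cos(a),np.sin(a),0]);Y=np.array([-X[1],X[0],0])
o=o+.0025*Y
pts=dict(lug_tip_l=o-.094*X+.02*Y+[0,0,.022],lug_tip_r=o-.094*X-.02*Y+[0,0,.022],c_fl=o-.062*X-.05*Y,c_fr=o+.062*X-.05*Y)
for k,p in pts.items():
    q=proj("side",[p])[0];print(k,q,"crop",400+(q[0]-220+.5)*5-.5,(q[1]-160+.5)*5-.5)
E
```

```text
pred pins side [[257.68923557 219.61505722]
 [283.22303667 216.53545183]] seen [(257.6, 219.2), (284, 216.2)]
lug_tip_l [241.83679932 186.81436309] crop 511.18399659959664 136.07181542566335
lug_tip_r [244.31160696 192.28537253] crop 523.5580347942259 163.4268626713485
c_fl [256.45227214 201.55883484] crop 584.261360681839 209.79417419866462
c_fr [294.14502775 196.72304096] crop 772.7251387621028 185.61520478967208
```

>>> {"api": "send_rows", "payload": {"targets": [{"translation": [0, -0.2, 2.0], "spin": 0.2, "jaw": 0.05}, {"translation": [0, -0.2, 4.5], "spin": 0.2, "jaw": 0.05}, {"translation": [0, -0.2, 6.5], "spin": 0.2, "jaw": 0.05}, {"translation": [0, -0.2, 7.8], "spin": 0.2, "jaw": 0.05}, {"translation": [0, -0.2, 8.5], "spin": 0.2, "jaw": 0.05}]}}

```text
time: 9.85
tool_pos: [0.545, -0.2378, 0.062]
tool_rot: [3.139, 0.002, 1.719]
contact_force: [3.6, -1.2, 6.9]
opening: 0.0136
grip_force: 40.0
```

```bash
python3 - <<'E'
from h import *
mv((.543,-.2435,.0402),98)
im,d=read_camera("side");cv2.imwrite("pics/d2.png",cv2.resize(im[170:240,225:305,::-1],(800,600),interpolation=cv2.INTER_CUBIC))
E
```

```text
t=9.85 pos [ 0.545  -0.2378  0.062 ] yaw 98.52 F [ 3.6 -1.2  6.9] -> cm [-0.53 -0.29  2.18] spin 0.52
```

View pics/d2.png

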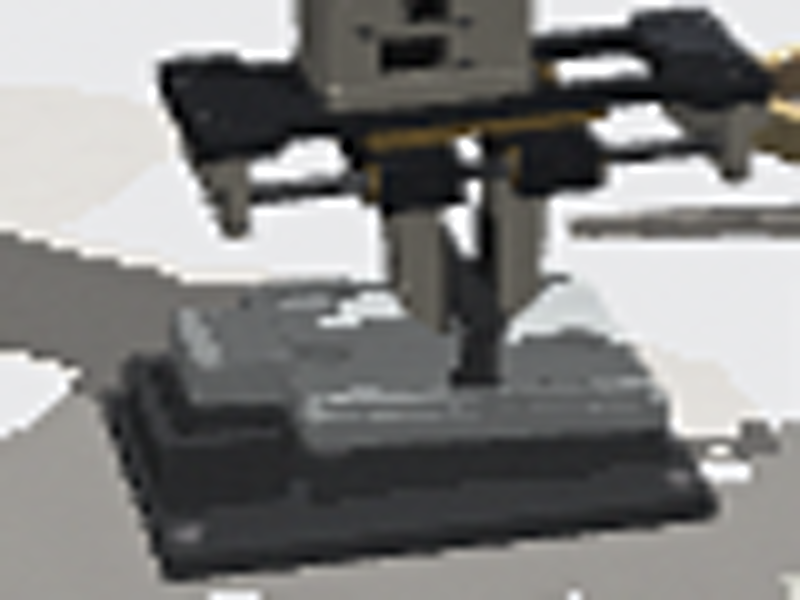

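The side view shows the plate level above the dock with the lug between the guard arms. There's light contact (about 11 N). I'll hold and re-read.

>>> {"api": "send_rows", "payload": {"targets": [{"translation": [0, 0, -0.3], "spin": 0, "jaw": 0.05}, {"translation": [0, 0, -0.3], "spin": 0, "jaw": 0.05}, {"translation": [0, 0, -0.3], "spin": 0, "jaw": 0.05}, {"translation": [0, 0, -0.3], "spin": 0, "jaw": 0.05}, {"translation": [0, 0, -0.3], "spin": 0, "jaw": 0.05}]}}

```text
time: 10.4
tool_pos: [0.544, -0.2378, 0.0645]
tool_rot: [3.141, 0.001, 1.719]
contact_force: [2.1, -0.5, -0.2]
opening: 0.0135
grip_force: 40.0
```

```bash
python3 - <<'E'
from h import *
mv((.543,-.2435,.0402),98);s=monitor.observe();print(s["torque"],s["tool_rot"])
E
```

```text
t=10.40 pos [ 0.544  -0.2378  0.0645] yaw 98.47 F [ 2.1 -0.5 -0.2] -> cm [-0.55 -0.18  2.43] spin 0.47
[ 0.05489535 -0.25176055 -0.02278406] [3.14062965e+00 5.14964339e-04 1.71859419e+00]
```

>>> {"api": "send_rows", "payload": {"targets": [{"translation": [0, 0, -0.6], "spin": 0, "jaw": 0.05}, {"translation": [-0.3, -0.1, -1.0], "spin": 0.3, "jaw": 0.05}, {"translation": [-0.5, -0.2, -1.0], "spin": 0.5, "jaw": 0.05}, {"translation": [-0.5, -0.2, -1.0], "spin": 0.5, "jaw": 0.05}, {"translation": [-0.5, -0.2, -1.0], "spin": 0.5, "jaw": 0.05}]}}

```text
time: 10.9
tool_pos: [0.5421, -0.2429, 0.0738]
tool_rot: [-3.141, -0.0, 1.71]
contact_force: [0.3, -0.1, -3.9]
opening: 0.0138
grip_force: 40.0
```

```bash
python3 - <<'E'
from h import *
mv((.543,-.2435,.0602),98);s=monitor.observe();print(s["torque"],s["tool_rot"])
E
```

```text
t=10.90 pos [ 0.5421 -0.2429  0.0738] yaw 97.95 F [ 0.3 -0.1 -3.9] -> cm [-0.07  0.08  1.36] spin -0.05
[-0.05022141 -0.06019162  0.05474088] [-3.14115093e+00 -4.86481565e-04  1.70956253e+00]
```

>>> {"api": "send_rows", "payload": {"targets": [{"translation": [0, 0.1, 0.5], "spin": 0, "jaw": 0.05}, {"translation": [0, 0.1, 1.0], "spin": 0, "jaw": 0.05}, {"translation": [0, 0.1, 1.3], "spin": 0, "jaw": 0.05}, {"translation": [0, 0.1, 1.5], "spin": 0, "jaw": 0.05}, {"translation": [0, 0.1, 1.5], "spin": 0, "jaw": 0.05}]}}

```text
time: 11.4
tool_pos: [0.5432, -0.2426, 0.0586]
tool_rot: [-3.141, -0.001, 1.71]
contact_force: [-0.5, 0.1, -5.0]
opening: 0.0133
grip_force: 40.0
```

>>> {"api": "send_rows", "payload": {"targets": [{"translation": [0, 0, 0.1], "spin": 0, "jaw": 0.05}, {"translation": [0, 0, 0.2], "spin": 0, "jaw": 0.05}, {"translation": [0, 0, 0.3], "spin": 0, "jaw": 0.05}, {"translation": [0, 0, 0.4], "spin": 0, "jaw": 0.05}, {"translation": [0, 0, 0.4], "spin": 0, "jaw": 0.05}]}}

```text
time: 11.9
tool_pos: [0.5435, -0.2429, 0.0555]
tool_rot: [3.141, 0.0, 1.71]
contact_force: [-1.8, -0.2, 0.1]
opening: 0.0137
grip_force: 40.0
```

>>> {"api": "send_rows", "payload": {"targets": [{"translation": [0, -0.1, 0], "spin": 0, "jaw": 0.05}, {"translation": [0, -0.1, 0.1], "spin": 0, "jaw": 0.05}, {"translation": [0, -0.1, 0.2], "spin": 0, "jaw": 0.05}, {"translation": [0, -0.1, 0.2], "spin": 0, "jaw": 0.05}, {"translation": [0, -0.1, 0.2], "spin": 0, "jaw": 0.05}]}}

```text
time: 12.4
tool_pos: [0.5426, -0.2433, 0.0538]
tool_rot: [3.141, 0.001, 1.71]
contact_force: [-3.2, -1.2, 6.0]
opening: 0.0136
grip_force: 40.0
```

```bash
python3 - <<'E'
from h import *
mv((.543,-.2435,.0402),98);s=monitor.observe();print(s["torque"],s["tool_rot"])
E
```

```text
t=12.40 pos [ 0.5426 -0.2433  0.0538] yaw 97.98 F [-3.2 -1.2  6. ] -> cm [-0.02  0.04  1.36] spin -0.02
[-0.22703799  0.29326188  0.09007473] [3.14088457e+00 1.01532145e-03 1.71008004e+00]
```

>>> {"api": "send_rows", "payload": {"targets": [{"translation": [0, -0.1, 0], "spin": 0, "jaw": 0.05}, {"translation": [-0.05, -0.2, 0], "spin": 0, "jaw": 0.05}, {"translation": [-0.05, -0.2, 0.1], "spin": 0, "jaw": 0.05}, {"translation": [-0.05, -0.2, 0.2], "spin": 0, "jaw": 0.05}, {"translation": [-0.05, -0.2, 0.2], "spin": 0, "jaw": 0.05}]}}

```text
time: 12.9
tool_pos: [0.5418, -0.2444, 0.0527]
tool_rot: [3.138, 0.003, 1.71]
contact_force: [0.5, 0.3, 10.6]
opening: 0.0134
grip_force: 40.1
```

```bash
python3 - <<'E'
from h import *
mv((.543,-.2435,.0402),98);s=monitor.observe();print(s["torque"],s["tool_rot"])
E
```

```text
t=12.90 pos [ 0.5418 -0.2444  0.0527] yaw 97.99 F [ 0.5  0.3 10.6] -> cm [0.08 0.12 1.25] spin -0.01
[-0.10985607 -0.3441173   0.21033246] [3.13835266e+00 2.68478184e-03 1.71033112e+00]
```

>>> {"api": "send_rows", "payload": {"targets": [{"translation": [0, 0, -0.1], "spin": -0.5, "jaw": 0.05}, {"translation": [0, 0, -0.1], "spin": -1, "jaw": 0.05}, {"translation": [0, 0, 0], "spin": -1, "jaw": 0.05}, {"translation": [0, 0, 0.1], "spin": -1, "jaw": 0.05}, {"translation": [0, 0, 0.1], "spin": -1, "jaw": 0.05}]}}

```text
time: 13.4
tool_pos: [0.5417, -0.2448, 0.052]
tool_rot: [3.139, 0.003, 1.728]
contact_force: [-0.5, -1.1, 14.1]
opening: 0.0135
grip_force: 40.0
```

```bash
cat >> h.py <<'E'
def st():
    s=monitor.observe();M=R.from_euler('xyz',s["tool_rot"]).as_matrix();print("t %.2f"%s["time"],np.round(s["tool_pos"],4),"yaw",np.degrees(s["tool_rot"][2]).round(2),"F",s["contact_force"].round(1),"T",s["torque"].round(2),"| tool F",(s["contact_force"]@M).round(1),"T",(s["torque"]@M).round(2))
E
python3 -c "
from h import *
st()"
```

```text
t 13.40 [ 0.5417 -0.2448  0.052 ] yaw 98.99 F [-0.5 -1.1 14.1] T [-0.36 -0.25  0.13] | tool F [ -1.   -0.6 -14.1] T [-0.19 -0.4  -0.13]
```

```bash
python3 - <<'E'
from h import *
im,d=read_camera("side");np.savez("pics/s3.npz",im=im,d=d)
f=cv2.convertScaleAbs(im[185:240,230:300,::-1],alpha=1.6,beta=0)
cv2.imwrite("pics/d3.png",cv2.resize(f,(760,597),interpolation=cv2.INTER_CUBIC))
o=np.array([.5417,-.2448,0]);a=np.radians(8.5);X=np.array([np.cos(a),np.sin(a),0]);Y=np.array([-X[1],X[0],0])
for dy in(.000,.0025,.005):
  for z in(.026,):
    o2=o+dy*Y+[0,0,z]
    for p in(o2-.062*X-.05*Y,o2+.062*X-.05*Y,o2-.094*X-.02*Y,o2-.094*X+.02*Y+[0,0,.022]):
        q=proj("side",[p])[0];print(((q-[230,185]+.5)*760/70-.5).round(),end=" ")
    print()
E
```

```text
[289. 472.] [685. 414.] [163. 435.] [134. 307.] 
[287. 468.] [683. 410.] [161. 430.] [132. 303.] 
[285. 464.] [680. 406.] [159. 426.] [131. 299.]
```

View pics/d3.png

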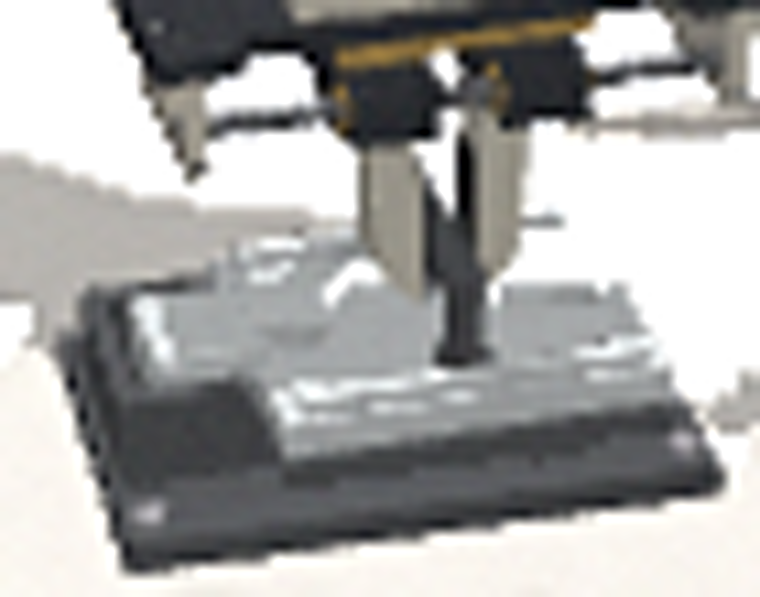

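The plate is level, lug inside the guard, but about 12 mm proud: its front edge runs from (285,458) to (685,402). The force and the image both say it sits too far towards +y, so I'll ease it to -y.

>>> {"api": "send_rows", "payload": {"targets": [{"translation": [-0.05, 0, -0.1], "spin": 0, "jaw": 0.05}, {"translation": [-0.1, 0, -0.1], "spin": 0, "jaw": 0.05}, {"translation": [-0.2, 0, -0.1], "spin": 0, "jaw": 0.05}, {"translation": [-0.2, 0, 0], "spin": 0, "jaw": 0.05}, {"translation": [-0.2, 0, 0], "spin": 0, "jaw": 0.05}]}}

```text
time: 13.95
tool_pos: [0.5424, -0.2464, 0.051]
tool_rot: [3.138, 0.003, 1.727]
contact_force: [5.4, -1.6, 4.3]
opening: 0.0135
grip_force: 40.0
```

```bash
python3 -c "
from h import *
st()"
```

```text
t 13.95 [ 0.5424 -0.2464  0.051 ] yaw 98.95 F [ 5.4 -1.6  4.3] T [-0.35 -0.78 -0.16] | tool F [-2.4  5.1 -4.3] T [-0.72 -0.47  0.16]
```

>>> {"api": "send_rows", "payload": {"targets": [{"translation": [-0.05, 0.05, 0], "spin": 0, "jaw": 0.05}, {"translation": [-0.1, 0.1, 0], "spin": 0, "jaw": 0.05}, {"translation": [-0.1, 0.1, 0.1], "spin": 0, "jaw": 0.05}, {"translation": [-0.1, 0.1, 0.2], "spin": 0, "jaw": 0.05}, {"translation": [-0.1, 0.1, 0.2], "spin": 0, "jaw": 0.05}]}}

```text
time: 14.45
tool_pos: [0.5424, -0.2468, 0.0477]
tool_rot: [3.141, 0.001, 1.727]
contact_force: [6.2, -4.1, -1.5]
opening: 0.014
grip_force: 40.1
```

```bash
python3 -c "
from h import *
st()"
```

```text
t 14.45 [ 0.5424 -0.2468  0.0477] yaw 98.95 F [ 6.2 -4.1 -1.5] T [-0.8  -1.23 -0.29] | tool F [-5.   5.5  1.5] T [-1.09 -0.99  0.29]
```

>>> {"api": "send_rows", "payload": {"targets": [{"translation": [-0.05, 0.05, 0], "spin": 0.4, "jaw": 0.05}, {"translation": [-0.1, 0.1, 0.05], "spin": 0.7, "jaw": 0.05}, {"translation": [-0.12, 0.12, 0.1], "spin": 0.7, "jaw": 0.05}, {"translation": [-0.12, 0.12, 0.2], "spin": 0.7, "jaw": 0.05}, {"translation": [-0.12, 0.12, 0.3], "spin": 0.7, "jaw": 0.05}]}}

```text
time: 14.95
tool_pos: [0.5428, -0.2472, 0.0446]
tool_rot: [-3.14, -0.001, 1.715]
contact_force: [2.4, -2.5, -2.1]
opening: 0.014
grip_force: 40.0
```

```bash
python3 -c "
from h import *
st()"
```

```text
t 14.95 [ 0.5428 -0.2472  0.0446] yaw 98.28 F [ 2.4 -2.5 -2.1] T [-0.47 -0.46 -0.15] | tool F [-2.8  2.   2.1] T [-0.39 -0.53  0.15]
```

Going in well. Next: ease a little further the same way and lower the last 4–5 mm.

>>> {"api": "send_rows", "payload": {"targets": [{"translation": [-0.05, 0.03, 0.1], "spin": 0.2, "jaw": 0.05}, {"translation": [-0.06, 0.04, 0.2], "spin": 0.2, "jaw": 0.05}, {"translation": [-0.06, 0.04, 0.3], "spin": 0.2, "jaw": 0.05}, {"translation": [-0.06, 0.04, 0.4], "spin": 0.2, "jaw": 0.05}, {"translation": [-0.06, 0.04, 0.4], "spin": 0.2, "jaw": 0.05}]}}

```text
time: 15.45
tool_pos: [0.5432, -0.2476, 0.0406]
tool_rot: [-3.14, -0.001, 1.712]
contact_force: [0.2, -0.2, -3.9]
opening: 0.0138
grip_force: 40.0
```

```bash
python3 -c "
from h import *
st()"
```

```text
t 15.45 [ 0.5432 -0.2476  0.0406] yaw 98.08 F [ 0.2 -0.2 -3.9] T [-0.11 -0.01 -0.02] | tool F [-0.3  0.2  3.9] T [ 0.01 -0.11  0.02]
```

>>> {"api": "send_rows", "payload": {"targets": [{"translation": [0, 0, 0.05], "spin": 0, "jaw": 0.05}, {"translation": [0, 0, 0.1], "spin": 0, "jaw": 0.05}, {"translation": [0, 0, 0.15], "spin": 0, "jaw": 0.05}, {"translation": [0, 0, 0.15], "spin": 0, "jaw": 0.05}, {"translation": [0, 0, 0.15], "spin": 0, "jaw": 0.05}]}}

```text
time: 15.95
tool_pos: [0.5438, -0.2479, 0.0399]
tool_rot: [3.141, -0.0, 1.712]
contact_force: [-1.4, 1.9, 1.9]
opening: 0.0138
grip_force: 40.0
```

```bash
python3 -c "
from h import *
st()"
```

```text
t 15.95 [ 0.5438 -0.2479  0.0399] yaw 98.07 F [-1.4  1.9  1.9] T [ 0.19  0.23 -0.04] | tool F [ 2.1 -1.1 -1.9] T [0.2  0.22 0.04]
```

Contact came at z = 0.0399, which matches the predicted seat of 0.0402. I'll press lightly, then let go and rise.

>>> {"api": "send_rows", "payload": {"targets": [{"translation": [0, 0, 0.05], "spin": 0, "jaw": 0.05}, {"translation": [0, 0, 0.1], "spin": 0, "jaw": 0.05}, {"translation": [0, 0, 0.1], "spin": 0, "jaw": 0.05}, {"translation": [0, 0, 0.1], "spin": 0, "jaw": 0.05}, {"translation": [0, 0, 0.1], "spin": 0, "jaw": 0.05}]}}

```text
time: 16.45
tool_pos: [0.5439, -0.2477, 0.0395]
tool_rot: [3.141, 0.0, 1.712]
contact_force: [-3.1, 3.6, 6.7]
opening: 0.0134
grip_force: 40.0
```

```bash
python3 -c "
from h import *
st()"
```

```text
t 16.45 [ 0.5439 -0.2477  0.0395] yaw 98.08 F [-3.1  3.6  6.7] T [ 0.39  0.53 -0.05] | tool F [ 4.  -2.5 -6.7] T [0.47 0.46 0.05]
```

>>> {"api": "send_rows", "payload": {"targets": [{"translation": [0, 0, 0], "spin": 0, "jaw": 0.2}, {"translation": [0, 0, 0], "spin": 0, "jaw": 0.4}, {"translation": [0, 0, 0], "spin": 0, "jaw": 0.4}, {"translation": [0, 0, 0], "spin": 0, "jaw": 0.4}, {"translation": [0, 0, 0], "spin": 0, "jaw": 0.4}]}}

```text
time: 16.95
tool_pos: [0.5438, -0.2481, 0.0385]
tool_rot: [3.142, 0.0, 1.712]
contact_force: [0.4, -0.1, 0.2]
opening: 0.0363
grip_force: 0.0
```

>>> {"api": "send_rows", "payload": {"targets": [{"translation": [0, 0, -1.0], "spin": 0, "jaw": 0.4}, {"translation": [0, 0, -3.0], "spin": 0, "jaw": 0.4}, {"translation": [0, 0, -6.0], "spin": 0, "jaw": 0.4}, {"translation": [0, 0, -10.0], "spin": 0, "jaw": 0.4}, {"translation": [0, 0, -14.0], "spin": 0, "jaw": 0.4}]}}

```text
time: 17.45
tool_pos: [0.5435, -0.2478, 0.1806]
tool_rot: [-3.142, -0.0, 1.712]
contact_force: [0.7, -1.3, 0.3]
opening: 0.0366
grip_force: 0.0
```

>>> {"api": "send_rows", "payload": {"targets": [{"translation": [4.5, 0, -0.5], "spin": 0, "jaw": 0.4}, {"translation": [9.0, 0, -0.5], "spin": 0, "jaw": 0.4}, {"translation": [13.5, 0, -0.5], "spin": 0, "jaw": 0.4}, {"translation": [18.0, 0, -0.5], "spin": 0, "jaw": 0.4}, {"translation": [22.0, 0, -0.5], "spin": 0, "jaw": 0.4}]}}

```text
time: 17.95
tool_pos: [0.5123, -0.0282, 0.1846]
tool_rot: [3.14, 0.0, 1.712]
contact_force: [0.7, 0.1, 0.1]
opening: 0.0368
grip_force: 0.0
```

```bash
python3 - <<'E'
from h import *
st()
im,d=read_camera("top");P=d
a=cv2.resize(im[165:235,275:345,::-1],(400,400),interpolation=cv2.INTER_CUBIC)
v,u=np.mgrid[0:384,0:512]; P=deproj("top",np.c_[u.ravel(),v.ravel()],d).reshape(384,512,3)
o=np.array([.5428,-.241]);an=np.radians(8);X=np.array([np.cos(an),np.sin(an)]);Y=np.array([-X[1],X[0]])
q=P.reshape(-1,3);l=np.c_[(q[:,:2]-o)@X,(q[:,:2]-o)@Y,q[:,2]]
for nm,(x0,x1,y0,y1) in dict(xm=(-.035,-.018,-.035,.035),xp=(.018,.055,-.035,.035),ym=(-.03,.05,-.038,-.02),yp=(-.03,.05,.02,.038)).items():
    s=l[(l[:,0]>x0)&(l[:,0]<x1)&(l[:,1]>y0)&(l[:,1]<y1)];print(nm,len(s),np.median(s[:,2]).round(4))
im,d=read_camera("side");b=cv2.resize(im[180:240,230:300,::-1],(400,343),interpolation=cv2.INTER_CUBIC);b=cv2.copyMakeBorder(b,0,57,0,0,0)
cv2.imwrite("pics/e1.png",np.hstack([a,b]))
E
```

```text
t 17.95 [ 0.5123 -0.0282  0.1846] yaw 98.08 F [0.7 0.1 0.1] T [-0.04  0.01 -0.01] | tool F [ 0.   0.7 -0.1] T [ 0.02 -0.04  0.01]
xm 80 0.0263
xp 167 0.026
ym 92 0.0275
yp 99 0.0274
```

View pics/e1.png

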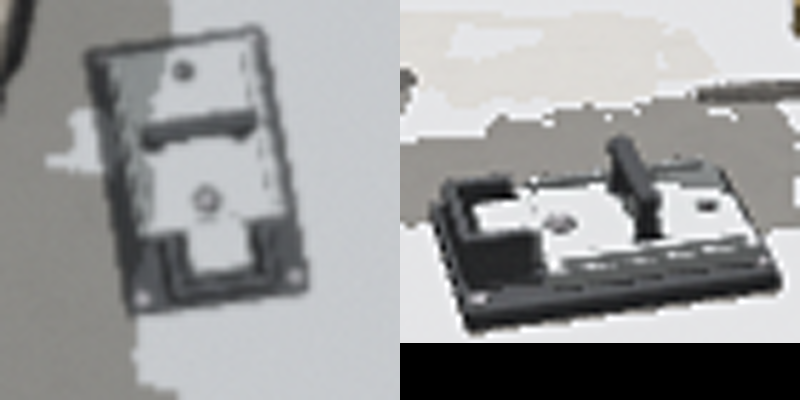

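The carrier is seated. The pins show in both holes at (205,200) and (183,70), the lug is inside the guard at (220,245), and the top face measures 26 mm all round, which is the expected 14 + 12 mm, flush.

```bash
python3 -c "
from h import *
print(job.hand_in())"
```

```text
the job is handed in; nothing more can be done
None
```

The carrier was pulled fully out of the bay, set down and released. It was then lowered by its handle onto both dock pins, lies flush with the lug inside the guard, and was let go; the job was handed in at about 18 s.

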